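Unclip the empty adapter magazine from the push dispenser

ROBOT

A 7-joint arm with a two-finger parallel gripper is mounted at the origin on the work surface. World frame = base frame: x ahead of the robot, y to its left, z up, the work surface at z = 0. Lengths are in m, angles in rad, forces in N, time in s.
With the tool pointing down it reaches from about 0.4 to 0.875 m from the base axis. Payload 19.3 kg.
Tool frame: the origin (TCP) lies midway between the tips of the shut fingers; the grasp point (between the pads) lies 19 mm behind it; z points along the fingers, y is the direction in which the jaws open and shut (so a half turn about z gives the same grasp; the last joint's range is limited). The gripper opens to 85 mm and grips with 20 to 120 N. Pads are 22 mm wide; open, the fingers measure 114 mm over their backs; the gripper's body (76 mm by 85 mm) begins 54 mm behind the grasp point. The pads swing forward as they close: fully open they stand 13 mm farther back than shut.
Start: joints at [-0.07, 0.521, -0.036, 1.599, 0.021, 1.021, -0.113], TCP at [0.625, -0, 0.231] pointing down, gripper open.
Joint ranges: [-2.91, 2.91], [-0.3, 2.13], [-1.5, 1.42], [0.17, 2.43], [-1.26, 4.41], [0.16, 1.93], [-2.52, 2.52]. Speed limits (rad/s): [1.89, 1.89, 2.39, 2.39, 3.01, 3.01, 3.01].

INTERFACE

Orientations are given as [roll, pitch, yaw] about the fixed x, y, z axes, in that order (R = Rz(yaw) Ry(pitch) Rx(roll)).
In Python, from workcell import bot, eyes gives the robot as it stands. The module is installed in compiled form; this text tells all that it offers.
- The arm moves only by the shell command python3 -m jog 'ROWS' [FORCE]. ROWS is JSON, a list of rows, each an object with "delta_pos": the shift along the world's x, y, z in mm, a list of three; "spin": the turn about the world's z in rad; "claw": the closure, from 0 (fully open) to 1 (shut). In form: [{"delta_pos": [tx, ty, tz], "spin": spin, "claw": claw}, ...]. A call has 1 to 8 rows; each row is the pose to reach, as a shift and turn from the pose measured when the call began; what a row does not reach only later rows make up. A row lasts 1/10 s, in which the tool goes at most 50 mm and 8.59 degrees, less where a joint would pass 70% of its speed; a pose out of reach is approached as far as the arm can. A call with a gripper value outside its range is refused whole. The fingers move at their own pace and stop on an object; FORCE is the grip in N (left out, the last holds). Time passes only in rows, so rows that repeat a pose let the fingers close. It gives the time, the measured TCP pose, the force and the opening at its end, in the units of the state.
- bot.observe(): the state, without advancing time (a new reading comes with each control period).
- eyes.grab_frame(name): name is "scene" or "side" or "wrist"; returns the picture (420x560x3 uint8, blue, green, red); there is no depth.
- eyes.camera_params(name): a dict with "fx", "fy", "cx", "cy" (pixels), "origin" and "attitude" of the camera in the world. Camera axes: x right, y up, looking along -z (the intrinsics and any distortion apply to the point x, -y, -z); pixel columns grow to the right and rows downward; lengths in m; the calibration is good to about 2 mm. A picture is of the moment at which its call begins: read the wrist's pose just before it. camera_params takes no time and is no camera call; for the wrist camera it gives the pose at the moment of the call.
- bot.job_done(): hands the job in, once; it reports no verdict.
The state is a dict: "clock": time; "qpos": joint angles; "qd": joint speeds; "joint_efforts": joint torques, N m; "position": TCP position; "tool_rot": TCP orientation; "force": force on the tool from outside, world axes, zero at the start; "moment": the same for the moment, N m; "grip_width": finger opening in m.
Only numpy, scipy, OpenCV 4.12 (cv2) and the standard library are available. Lean on these libraries where they do the work, as an engineer would, in place of code of your own. Each camera call takes 0.05 s, during which the arm holds its last target. There are 200 camera calls.

TASK

The orange magazine of the white adapter dispenser is empty. Hold its red release button down while you draw the magazine straight out of its socket, pressing firmly but gently and never tugging against the closed latch, then stand the magazine upright in the middle of the bamboo coaster, set down gently and let go. Leave everything else on the cabinet where it is.

Things in the scene. Friction and masses are not known exactly. Their poses are not given: they have to be found in the camera images.
- dispenser: White plastic push dispenser, fixed. Origin on the cabinet top; x level, pointing INTO the socket (the magazine comes out along -x), z up. Plinth 225 x 110 mm, 16 mm high, x = -115 to +110 mm; tower 136 mm high, x = +16 to +102 mm, with a push knob up to 150 mm. More than 20 N of the robot on the dispenser or its button damages it.
- socket_mouth (a point): Centre of the dispenser's socket mouth, 49 mm above the cabinet top, axes as the dispenser's. The socket is 71 mm wide outside, runs 36 mm in (+x) to the tower and has a roof whose top is 28.5 mm above this point. More than 20 N between magazine and dispenser (tugging on the closed latch, or wrenching the magazine in its socket) damages them.
- button_place (a point): Middle of the red release button, axes as the dispenser's. Two flat pads on one spring, either side of the magazine's rib, each x = -28 to +28 mm, y = 9 to 37 mm (or -9 to -37). This point is fixed, 30 mm above the cabinet top; the pads' cap is height-adjusted: at rest their tops are anywhere from 5 mm below to 5 mm above this point, not measured: feel for them.
- latch (a point): The button's latch tooth, under the rib, in front of the magazine's box. The button goes straight down 7 mm to a hard stop, against 4.5 N at first and 8 N at the stop. More than 5 mm down, the tooth is clear of the box; hold it down (9 to 12 N is good) till the magazine is about 8 mm out, then the magazine itself keeps the tooth down.
- magazine_grip (a point): Middle of the grip rib of the orange magazine (loose, about 90 g), 49 mm above the cabinet top at the start. x runs along the rib towards the magazine's box (into the socket), z up. Rib 14 mm wide (y), x = -36 to +24 mm, from 9 mm below to 26 mm above this point. Its middle lies 16.5 mm along +x, its underside 17 mm below this point.
- magazine: The same magazine: origin at the middle of its underside (105 mm long, x = -52.5 to +52.5 mm), axes as magazine_grip. Its box (x = +7.5 to +52.5 mm, 46 mm wide, 34 mm high) sits 35 mm deep in the socket with about 1.5 mm play; pull it 45 mm or more before lifting. It stands on the box and a small foot at the rib's front end.
- coaster: Square bamboo coaster, 150 x 150 mm, 10 mm thick, fixed by its rubber underside; origin at the centre of its underside, z up.
- tumbler: Empty glass tumbler, 68 mm across, 90 mm high, loose; origin at the centre of its base. Leave alone.
- record_clamp: Stainless steel record clamp, 76 mm across, 46 mm high, loose; origin at the centre of its base. Leave alone.
- remote: Wooden remote control with silicone buttons, 150 x 44 x 22 mm, loose; origin at the centre of its underside, x along it. Leave alone.
- record_brush: Record brush, 100 x 44 x 36 mm, loose; origin at the centre of its underside, x along it. Leave alone.
- adapter_a: Yellow ring-shaped single adapter, 38 mm across, 6 mm thick, loose; origin at the centre of its underside. Leave alone.
- adapter_b: Another yellow adapter of the same size, loose. Leave alone.

How it is judged:
By the outcome, as a careful person would: the job done as asked, in the order asked, and still so for the second after the job is handed in, with the robot touching nothing.
It also fails if it takes over 64 s, if anything falls off the work surface, if the arm or the gripper's body presses on something with over 40 N, if the wrist force passes 120 N, or if a joint passes its speed limit or range.

## Working session

There is one attempt and no reset: what is moved stays moved. The work goes in short steps, Python scripts to look and compute and a shell command to move; the robot and the scene stay as the last step left them, time stands still between calls to the robot, and variables do not carry over. Pictures are saved under pics/ and viewed, about 8 in all and at most 12, crops included, and the job is handed in when it is done.

```bash
mkdir -p pics
cat > h.py <<'E'
import numpy as np, cv2
from workcell import bot, eyes
def cam(n):
    p=eyes.camera_params(n); return p
def R_of(p):
    from scipy.spatial.transform import Rotation as R
    a=np.array(p["attitude"],float)
    if a.shape==(3,3): return a
    return R.from_euler('xyz',a).as_matrix() if a.size==3 else R.from_quat(a).as_matrix()
def ray(p,u,v):
    d=np.array([(u-p["cx"])/p["fx"],-(v-p["cy"])/p["fy"],-1.0]); return np.array(p["origin"]),R_of(p)@d
def onz(p,u,v,z):
    o,d=ray(p,u,v); return o+d*(z-o[2])/d[2]
def proj(p,X):
    c=R_of(p).T@(np.array(X)-np.array(p["origin"])); return p["cx"]+p["fx"]*c[0]/-c[2], p["cy"]-p["fy"]*c[1]/-c[2]
E
python3 - <<'E'
from h import *
print(bot.observe())
ims=[]
for n in ("scene","side","wrist"):
    print(n,cam(n)); im=eyes.grab_frame(n); cv2.imwrite(f"pics/{n}0.png",im)
E
```

```text
{'clock': 0.0, 'qpos': array([-0.07020938,  0.52202751, -0.03634702,  1.60000192,  0.02117888,
        1.0211229 , -0.11283608]), 'qd': array([-6.41714130e-04, -2.57058725e-05,  1.59810696e-03, -1.86264742e-03,
       -1.26847310e-03,  6.19858723e-04,  2.35617355e-03]), 'joint_efforts': array([-4.24098413e-03, -9.27110124e+01,  1.97758444e+00, -3.69928443e+01,
        1.76317629e-02,  8.19846697e-03, -6.58496788e-05]), 'position': array([ 6.24652785e-01, -1.47999207e-05,  2.30719284e-01]), 'tool_rot': array([-3.14041835e+00,  5.73128179e-05,  1.57076555e+00]), 'force': array([-0.48758017,  0.22590511, -1.17652123]), 'moment': array([ 0.02623285, -0.01406211, -0.01450869]), 'grip_width': 0.08513676942739207}
scene {'fx': 443.9303196931616, 'fy': 443.9303196931616, 'cx': 281.75396984921275, 'cy': 209.3033111896154, 'origin': array([ 1.2136781 , -1.02945344,  0.82567176]), 'attitude': array([1.00328887, 0.00358022, 0.54183293])}
side {'fx': 490.3942885054369, 'fy': 490.3942885054369, 'cx': 272.1484734484546, 'cy': 213.47694459755576, 'origin': array([0.22803524, 0.76094059, 0.98532878]), 'attitude': array([ 0.75408014,  0.00486413, -2.71454925])}
wrist {'fx': 301.8227060154457, 'fy': 301.8227060154457, 'cx': 281.47941298696827, 'cy': 207.63927308112434, 'origin': array([0.62335501, 0.07087673, 0.37411542]), 'attitude': array([-0.28432378,  0.00203623, -0.00077507])}
```

View pics/scene0.png

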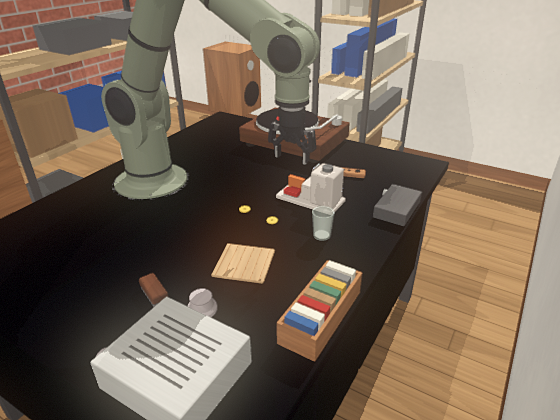

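View pics/side0.png

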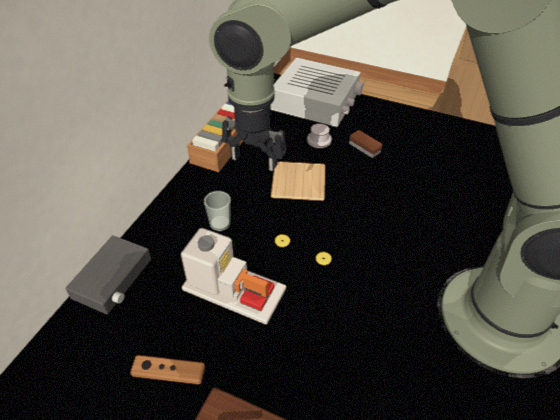

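Scene: the dispenser is at (320,187) in scene and (230,275) in side. The coaster is at (245,262) in scene and (299,181) in side. Next I measure them by colour masks.

Run:
```python
from h import *
for n in("scene","side"):
    im=cv2.imread(f"pics/{n}0.png"); p=cam(n); h=cv2.cvtColor(im,cv2.COLOR_BGR2HSV)
    def comps(m,z,amin=40):
        k,l,s,c=cv2.connectedComponentsWithStats(m.astype(np.uint8)*255)
        for i in range(1,k):
            if s[i,4]>amin:
                cn=cv2.findContours((l==i).astype(np.uint8),0,2)[0][0]
                r=cv2.minAreaRect(cn); b=cv2.boxPoints(r)
                print(' ',s[i],c[i].round(1),[onz(p,*q,z)[:2].round(3).tolist() for q in b], onz(p,*c[i],z)[:2].round(4))
    H,S,V=h[...,0],h[...,1],h[...,2]
    print(n,'yellow');comps((H>22)&(H<33)&(S>150)&(V>120),0.006)
    print('orange');comps((H>6)&(H<16)&(S>190)&(V>140),0.075,30)
    print('red');comps(((H<5)|(H>174))&(S>180)&(V>90),0.03,30)
    x,y=(210,235) if n=="scene" else (260,155)
    sub=np.zeros(H.shape,bool); sub[y:y+60,x:x+75]=1
    m=sub&(V>120)&(S>50)
    print('coaster');comps(m,0.01,300)
    if 1:
        cn=cv2.findContours(m.astype(np.uint8),0,2)[0]; cn=max(cn,key=cv2.contourArea)
        ap=cv2.approxPolyDP(cv2.convexHull(cn),6,True)[:,0]; print(ap.tolist(),[onz(p,*q,.01)[:2].round(3).tolist() for q in ap])
s=cv2.resize(cv2.imread("pics/side0.png")[220:330,170:300],None,fx=5,fy=5,interpolation=2)
cv2.imwrite("pics/c1.png",s)
```

```text
scene yellow
orange
red
coaster
  [ 211  243   64   41 1832] [243.7 262.9] [[0.56, -0.331], [0.468, -0.193], [0.645, -0.133], [0.718, -0.274]] [ 0.605  -0.2362]
[[227, 243], [274, 250], [261, 283], [211, 275]] [[0.506, -0.184], [0.648, -0.14], [0.695, -0.282], [0.557, -0.326]]
side yellow
  [275 235  15  12  75] [282.  239.7] [[0.574, -0.007], [0.541, -0.022], [0.526, 0.013], [0.559, 0.027]] [5.511e-01 5.000e-04]
  [316 252  16  13  58] [322.8 257.4] [[0.456, 0.002], [0.421, -0.013], [0.408, 0.023], [0.442, 0.038]] [0.4335 0.0119]
orange
red
  [218 110  17   8  64] [226.  113.2] [[0.958, -0.396], [0.965, -0.417], [0.905, -0.416], [0.898, -0.395]] [ 0.9318 -0.4055]
  [268 282   6  13  51] [269.9 287.2] [[0.521, 0.152], [0.51, 0.147], [0.496, 0.178], [0.507, 0.183]] [0.5106 0.1638]
  [241 291  25  19 289] [252.8 299.8] [[0.557, 0.228], [0.562, 0.194], [0.507, 0.195], [0.503, 0.229]] [0.5318 0.2116]
coaster
  [ 271  162   54   39 1873] [298.6 180.9] [[0.642, -0.126], [0.701, -0.27], [0.549, -0.324], [0.501, -0.177]] [ 0.5955 -0.2207]
[[277, 163], [323, 164], [323, 199], [272, 197]] [[0.685, -0.267], [0.557, -0.32], [0.505, -0.18], [0.639, -0.129]]
```

View pics/c1.png

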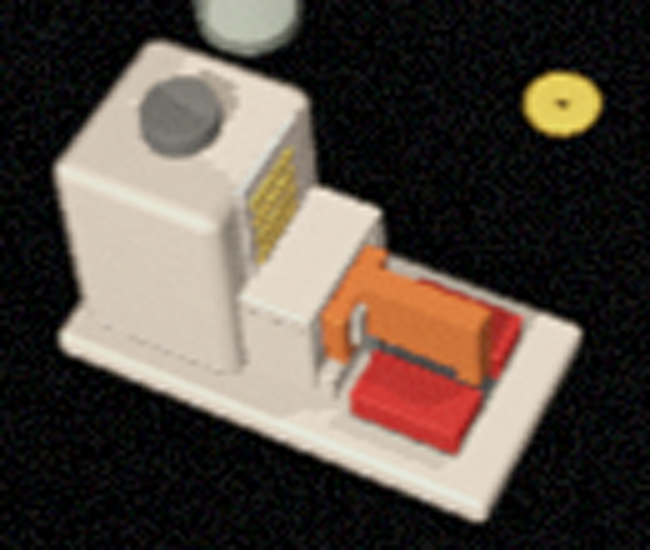

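Crop: the rib top runs from about (370,268) to (487,312) in the crop. The front plinth corners are at (580,330) and (485,520), the rear left one at (60,340).

Run:
```python
from h import *
p=cam("side"); f=lambda x,y,z:onz(p,170+x/5,220+y/5,z)[:2]
A,B,C=f(580,330,.014),f(485,520,.014),f(60,340,.014)
print(A,B,C,np.linalg.norm(A-B),np.linalg.norm(B-C))
d=(C-B)/np.linalg.norm(C-B); e=(A-B)/np.linalg.norm(A-B)
print(np.degrees(np.arctan2(d[1],d[0])),np.degrees(np.arctan2(e[1],e[0])))
mid=(A+B)/2; print("origin",mid+d*.115,"grip",mid+d*(.115-.054))
r=f(487,312,.075),f(370,262,.075); print("rib top",r,np.linalg.norm(r[0]-r[1]))
a=(r[1]-r[0]);print(np.degrees(np.arctan2(a[1],a[0])))
```

```text
[0.4817558  0.13499533] [0.47988367 0.24677209] [0.70513743 0.2420261 ] 0.11179243798892373 0.2253037535723874
-1.207016269279753 -89.04045108733094
origin [0.59579422 0.18846125] grip [0.5418062  0.18959875]
rib top (array([0.50783394, 0.18254822]), array([0.568331  , 0.17939225])) 0.060579322811030456
-2.9862604650395395
```

```bash
T='x'; python3 -m jog '[{"delta_pos":[-30,30,0],"spin":0.14,"claw":0},{"delta_pos":[-60,65,0],"spin":0.28,"claw":0},{"delta_pos":[-83,100,0],"spin":0.42,"claw":0},{"delta_pos":[-83,135,0],"spin":0.56,"claw":0},{"delta_pos":[-83,165,0],"spin":0.7,"claw":0},{"delta_pos":[-83,189,0],"spin":0.84,"claw":0},{"delta_pos":[-83,189,0],"spin":0.98,"claw":0},{"delta_pos":[-83,189,0],"spin":1.12,"claw":0}]' 20
python3 -m jog '[{"delta_pos":[0,0,-20],"spin":0.14,"claw":0},{"delta_pos":[0,0,-40],"spin":0.28,"claw":0},{"delta_pos":[0,0,-60],"spin":0.41,"claw":0},{"delta_pos":[0,0,-80],"spin":0.42,"claw":0},{"delta_pos":[0,0,-80],"spin":0.42,"claw":0},{"delta_pos":[0,0,-80],"spin":0.42,"claw":0}]'
python3 - <<'E'
from h import *
p=cam("wrist");im=eyes.grab_frame("wrist");cv2.imwrite("pics/w1.png",im)
import json;np.save("w1.npy",p,allow_pickle=True);print(p,bot.observe()["position"],bot.observe()["tool_rot"])
E
```

```text
clock: 0.95
position: [0.5414, 0.1898, 0.2306]
tool_rot: [-3.141, -0.0, 2.698]
force: [0.5, -1.0, 0.1]
grip_width: 0.0855
clock: 1.55
position: [0.5415, 0.1899, 0.1509]
tool_rot: [-3.14, -0.001, 3.117]
force: [-0.2, -0.0, 0.3]
grip_width: 0.0852
{'fx': 301.8227060154457, 'fy': 301.8227060154457, 'cx': 281.47941298696827, 'cy': 207.63927308112434, 'origin': array([0.46874716, 0.19132819, 0.29427031]), 'attitude': array([-2.82686549e-01,  8.87980792e-04,  1.54559708e+00])} [0.5417822  0.19000889 0.15142816] [-3.14079557e+00  2.92919125e-04  3.11719990e+00]
```

View pics/w1.png

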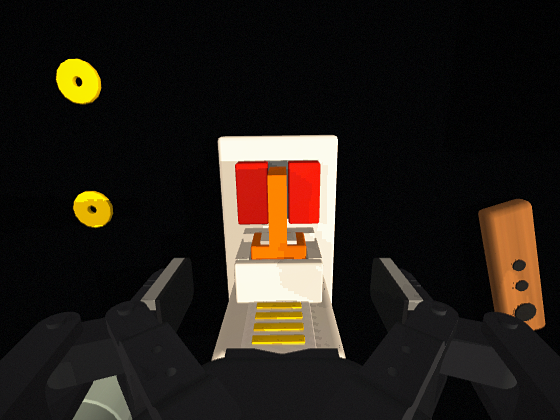

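The wrist view shows the rib at columns 268–287, rows 167–240, with the red pads on either side. The roof edge is at row 261.

Run:
```python
from h import *
p=np.load("w1.npy",allow_pickle=True).item(); im=cv2.imread("pics/w1.png"); h=cv2.cvtColor(im,cv2.COLOR_BGR2HSV)
H,S,V=[h[...,i].astype(int) for i in range(3)]
o=(H>8)&(H<22)&(S>200)&(V>150); o[:,:230]=0;o[:,330:]=0
L,R=[],[]
for v in range(180,230,4):
    c=np.where(o[v])[0]; 
    if len(c)<5: continue
    a,b=onz(p,c.min()-.5,v,.075),onz(p,c.max()+.5,v,.075); L.append(a);R.append(b)
L,R=np.array(L),np.array(R); m=(L+R)/2
print("rib y width",(L-R)[:,1].round(4)); f=np.polyfit(m[:,0],m[:,1],1); print("slope deg",np.degrees(np.arctan(f[0])),"y at .542",np.polyval(f,.542))
for v in (164,166,168,170,172,174,176,178): print(v,im[v,278],onz(p,278,v,.075)[:2].round(4))
r=((H<6)|(H>174))&(S>180)&(V>90)
k,l,s,c=cv2.connectedComponentsWithStats(r.astype(np.uint8))
for i in range(1,k):
    if s[i,4]>300:
        b=cv2.boxPoints(cv2.minAreaRect(cv2.findContours((l==i).astype(np.uint8),0,2)[0][0])); print(s[i],[onz(p,*q,.03)[:2].round(4).tolist() for q in b])
# plinth edges at z .016
for v in (150,180,210,240):
    row=(im[v].min(axis=1)>120)|(r[v])|(o[v]); c=np.where(row)[0]; c=c[(c>200)&(c<350)]; print(v,c.min(),c.max(),onz(p,c.min()-.5,v,.016)[:2].round(4),onz(p,c.max()+.5,v,.016)[:2].round(4))
```

```text
rib y width [-0.014  -0.0141 -0.0141 -0.0142 -0.0142 -0.0143 -0.0143 -0.0144 -0.0144
 -0.0145 -0.0145 -0.0138 -0.0139]
slope deg -0.4425922222954932 y at .542 0.18606988346592068
164 [ 95 101 104] [0.4994 0.1878]
166 [ 61  86 125] [0.5008 0.1878]
168 [  0  62 150] [0.5023 0.1878]
170 [  5  61 143] [0.5037 0.1877]
172 [  2  62 144] [0.5052 0.1877]
174 [  1  55 135] [0.5067 0.1876]
176 [  0 133 255] [0.5082 0.1876]
178 [  0 134 253] [0.5097 0.1875]
[ 235  161   33   63 1918] [[0.5021, 0.1497], [0.5028, 0.1776], [0.5599, 0.1754], [0.5592, 0.1458]]
[ 288  161   32   63 1958] [[0.5033, 0.1959], [0.5039, 0.223], [0.5611, 0.2235], [0.5604, 0.1948]]
150 219 337 [0.4935 0.1331] [0.4962 0.2414]
180 221 335 [0.5212 0.1327] [0.5239 0.2402]
210 223 334 [0.5505 0.1322] [0.5532 0.24  ]
240 225 333 [0.5815 0.1317] [0.5842 0.2397]
```

```bash
python3 -m jog '[{"delta_pos":[-2,-4,-20],"spin":0.007,"claw":0.6},{"delta_pos":[-2,-4,-40],"spin":0.007,"claw":0.6},{"delta_pos":[-2,-4,-40],"spin":0.007,"claw":0.6},{"delta_pos":[-2,-4,-60],"spin":0.007,"claw":0.6},{"delta_pos":[-2,-4,-80],"spin":0.007,"claw":0.6},{"delta_pos":[-2,-4,-90],"spin":0.007,"claw":0.6},{"delta_pos":[-2,-4,-90],"spin":0.007,"claw":0.6}]' 20
python3 - <<'E'
from h import *
p=cam("wrist");im=eyes.grab_frame("wrist");cv2.imwrite("pics/w2.png",im)
np.save("w2.npy",p,allow_pickle=True);print(p["origin"],p["attitude"],bot.observe()["position"],bot.observe()["tool_rot"])
E
```

```text
clock: 2.3
position: [0.5397, 0.1862, 0.0615]
tool_rot: [-3.141, -0.0, 3.124]
force: [0.9, 0.2, 0.5]
grip_width: 0.0344
[0.46690006 0.18709106 0.20482418] [-2.83205025e-01  8.25506892e-04  1.55267351e+00] [0.54002645 0.18632074 0.06218194] [-3.14089564e+00  5.59980427e-04  3.12428087e+00]
```

View pics/w2.png

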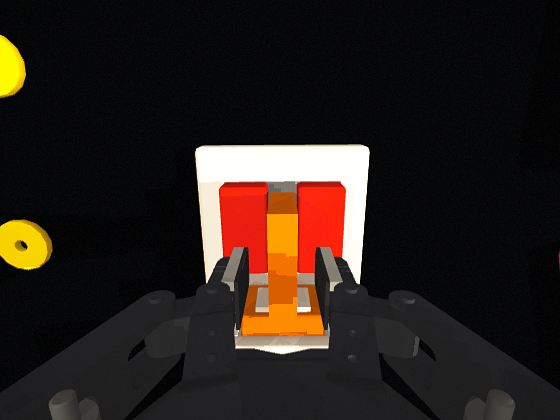

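The fingers are at columns 248 and 315 and the rib at 267–298, so they are centred within 0.5 mm. The pads span rows 183–272; I check their x range.

```bash
python3 - <<'E'
from h import *
p=np.load("w2.npy",allow_pickle=True).item()
for v in (185,272): print([onz(p,245,v,z)[0].round(4) for z in(.025,.03,.035)])
print("rib front",onz(p,282,213,.075)); 
for x in (.529,.551): print(proj(p,[x,.204,.062]))
for v in (215,230,245,260): pass
im=cv2.imread("pics/w2.png");h=cv2.cvtColor(im,cv2.COLOR_BGR2HSV)
o=(h[...,0]>8)&(h[...,0]<22)&(h[...,1]>200)&(h[...,2]>120)
M=[]
for v in range(216,268,4):
    c=np.where(o[v,255:310])[0]+255; M.append(onz(p,(c.min()+c.max())/2,v,.075)[:2])
M=np.array(M);f=np.polyfit(M[:,0],M[:,1],1);print(np.degrees(f[0]),np.polyval(f,.54))
E
python3 -m jog '[{"delta_pos":[0,0,0],"spin":0,"claw":0.76},{"delta_pos":[0,0,-10],"spin":0,"claw":0.76},{"delta_pos":[0,0,-15],"spin":0,"claw":0.76},{"delta_pos":[0,0,-18],"spin":0,"claw":0.76},{"delta_pos":[0,0,-18],"spin":0,"claw":0.76}]' 20
```

```text
[np.float64(0.5045), np.float64(0.5035), np.float64(0.5024)]
[np.float64(0.5631), np.float64(0.5605), np.float64(0.5578)]
rib front [0.50719224 0.18648805 0.075     ]
(np.float64(316.9615841175477), np.float64(245.59829924308485))
(np.float64(316.3526615847071), np.float64(283.85424082696386))
-0.3349478363669762 0.18621321708838667
clock: 2.85
position: [0.5397, 0.1862, 0.0436]
tool_rot: [-3.141, -0.0, 3.124]
force: [-0.5, -0.2, 0.3]
grip_width: 0.0207
```

```bash
python3 -m jog '[{"delta_pos":[0,0,-4],"spin":0,"claw":0.76},{"delta_pos":[0,0,-7],"spin":0,"claw":0.76},{"delta_pos":[0,0,-7],"spin":0,"claw":0.76}]' 20
python3 -m jog '[{"delta_pos":[0,0,-2],"spin":0,"claw":0.76},{"delta_pos":[0,0,-2],"spin":0,"claw":0.76}]'
python3 -m jog '[{"delta_pos":[0,0,-2],"spin":0,"claw":0.76},{"delta_pos":[0,0,-2],"spin":0,"claw":0.76}]'
```

```text
clock: 3.15
position: [0.5395, 0.1861, 0.0362]
tool_rot: [-3.14, -0.001, 3.124]
force: [-0.4, -0.5, 1.0]
grip_width: 0.0204
clock: 3.35
position: [0.5396, 0.1862, 0.0342]
tool_rot: [-3.14, -0.001, 3.124]
force: [-1.3, 0.1, 4.2]
grip_width: 0.0204
clock: 3.55
position: [0.5396, 0.1863, 0.0322]
tool_rot: [-3.141, -0.0, 3.124]
force: [-2.4, -0.2, 4.6]
grip_width: 0.0205
```

```bash
python3 -m jog '[{"delta_pos":[0,0,-1],"spin":0,"claw":0.76},{"delta_pos":[0,0,-2],"spin":0,"claw":0.76},{"delta_pos":[0,0,-2],"spin":0,"claw":0.76}]'
python3 -m jog '[{"delta_pos":[0,0,-1],"spin":0,"claw":0.76},{"delta_pos":[0,0,-1],"spin":0,"claw":0.76}]'
```

```text
clock: 3.85
position: [0.5396, 0.1863, 0.0302]
tool_rot: [-3.14, -0.001, 3.124]
force: [-2.1, 0.0, 5.5]
grip_width: 0.0205
clock: 4.05
position: [0.5396, 0.1863, 0.0293]
tool_rot: [-3.14, -0.0, 3.124]
force: [-2.2, 0.4, 6.3]
grip_width: 0.0205
```

```bash
python3 -m jog '[{"delta_pos":[0,0,-1],"spin":0,"claw":0.76},{"delta_pos":[0,0,-1],"spin":0,"claw":0.76}]'
python3 -m jog '[{"delta_pos":[0,0,-0.7],"spin":0,"claw":0.76},{"delta_pos":[0,0,-0.7],"spin":0,"claw":0.76}]'
```

```text
clock: 4.25
position: [0.5396, 0.1863, 0.0285]
tool_rot: [-3.14, -0.0, 3.125]
force: [-1.9, -0.2, 7.3]
grip_width: 0.0207
clock: 4.45
position: [0.5396, 0.1863, 0.0279]
tool_rot: [-3.14, -0.0, 3.124]
force: [-2.7, -0.6, 8.0]
grip_width: 0.0205
```

```bash
python3 -m jog '[{"delta_pos":[0,0,0.5],"spin":0,"claw":0.80},{"delta_pos":[0,0,0.5],"spin":0,"claw":0.84},{"delta_pos":[0,0,0.5],"spin":0,"claw":0.87},{"delta_pos":[0,0,0.5],"spin":0,"claw":0.87}]' 20
```

```text
clock: 4.85
position: [0.5399, 0.1868, 0.0288]
tool_rot: [-3.141, 0.001, 3.125]
force: [-1.7, 1.8, 8.6]
grip_width: 0.0139
```

```bash
python3 -m jog '[{"delta_pos":[0,0,-0.3],"spin":0,"claw":1},{"delta_pos":[0,0,-0.5],"spin":0,"claw":1},{"delta_pos":[0,0,-0.5],"spin":0,"claw":1}]' 25
```

```text
clock: 5.15
position: [0.5399, 0.1869, 0.0288]
tool_rot: [-3.141, 0.001, 3.125]
force: [-3.5, -1.1, 11.8]
grip_width: 0.0139
```

```bash
python3 -m jog '[{"delta_pos":[-0.7,0,-0.5],"spin":0,"claw":1},{"delta_pos":[-1.4,0,-0.5],"spin":0,"claw":1},{"delta_pos":[-2,0,-0.5],"spin":0,"claw":1},{"delta_pos":[-2,0,-0.5],"spin":0,"claw":1}]'
```

```text
clock: 5.55
position: [0.5392, 0.187, 0.0289]
tool_rot: [3.141, 0.003, 3.124]
force: [5.4, 0.2, 5.5]
grip_width: 0.0138
```

```bash
python3 -m jog '[{"delta_pos":[0.7,0,0],"spin":0,"claw":1},{"delta_pos":[0.7,-0.4,0],"spin":0,"claw":0.78},{"delta_pos":[0.7,-0.4,0],"spin":0,"claw":0.78},{"delta_pos":[0.7,-0.4,0],"spin":0,"claw":0.78}]'
python3 -m jog '[{"delta_pos":[0,0,-0.7],"spin":0,"claw":0.78},{"delta_pos":[0,0,-0.7],"spin":0,"claw":0.78}]'
```

```text
clock: 5.95
position: [0.5402, 0.1868, 0.0292]
tool_rot: [3.141, 0.004, 3.124]
force: [-0.1, 1.2, 6.3]
grip_width: 0.0189
clock: 6.15
position: [0.5403, 0.1869, 0.0287]
tool_rot: [3.141, 0.004, 3.124]
force: [-2.3, -0.0, 6.8]
grip_width: 0.0189
```

```bash
for i in 1 2 ; do python3 -m jog '[{"delta_pos":[0,0,-0.7],"spin":0,"claw":0.78},{"delta_pos":[0,0,-0.7],"spin":0,"claw":0.78},{"delta_pos":[0,0,-0.7],"spin":0,"claw":0.78}]'; python3 -c "
from h import *
print(np.mean([bot.observe()['force'] for _ in range(5)],0).round(2),bot.observe()['position'].round(5))"; done
```

```text
clock: 6.45
position: [0.5402, 0.1869, 0.0281]
tool_rot: [3.141, 0.004, 3.124]
force: [-2.6, -0.6, 6.8]
grip_width: 0.0186
[-2.58 -0.64  6.82] [0.54024 0.1869  0.02815]
clock: 6.75
position: [0.5403, 0.1869, 0.0277]
tool_rot: [3.141, 0.004, 3.124]
force: [-1.9, -0.2, 7.4]
grip_width: 0.0188
[-1.86 -0.21  7.41] [0.54027 0.18686 0.02768]
```

```bash
python3 -m jog '[{"delta_pos":[0,0,-0.8],"spin":0,"claw":0.78},{"delta_pos":[0,0,-0.8],"spin":0,"claw":0.78},{"delta_pos":[0,0,-0.8],"spin":0,"claw":0.78}]'
```

```text
clock: 7.05
position: [0.5402, 0.1869, 0.0273]
tool_rot: [3.141, 0.004, 3.124]
force: [-3.7, -0.5, 13.7]
grip_width: 0.0188
```

```bash
python3 -m jog '[{"delta_pos":[0,0,-0.8],"spin":0,"claw":0.78},{"delta_pos":[0,0,-0.8],"spin":0,"claw":0.78},{"delta_pos":[0,0,-0.8],"spin":0,"claw":0.78}]'
```

```text
clock: 7.35
position: [0.5401, 0.1869, 0.0272]
tool_rot: [3.141, 0.005, 3.124]
force: [-6.2, -1.9, 16.6]
grip_width: 0.0191
```

```bash
python3 -m jog '[{"delta_pos":[0,0,0.3],"spin":0,"claw":0.78},{"delta_pos":[0,0,0.3],"spin":0,"claw":0.78}]'
```

```text
clock: 7.55
position: [0.5402, 0.187, 0.0278]
tool_rot: [3.141, 0.005, 3.124]
force: [-1.8, -1.5, 7.4]
grip_width: 0.0189
```

```bash
python3 -m jog '[{"delta_pos":[0,0,-0.2],"spin":0,"claw":0.81},{"delta_pos":[0,0,-0.2],"spin":0,"claw":0.84},{"delta_pos":[0,0,-0.2],"spin":0,"claw":1},{"delta_pos":[0,0,-0.2],"spin":0,"claw":1}]' 20
python3 -c "
from h import *
s=bot.observe();print(s['force'],s['moment'],s['position'])"
```

```text
clock: 7.95
position: [0.5404, 0.187, 0.028]
tool_rot: [3.141, 0.005, 3.124]
force: [-1.4, -0.6, 8.9]
grip_width: 0.0136
[-1.41809072 -0.5751274   8.855642  ] [-0.09561884  0.32466084  0.02662301] [0.54043912 0.18700808 0.02798794]
```

```bash
python3 -m jog '[{"delta_pos":[0,0,-0.4],"spin":0,"claw":1},{"delta_pos":[-0.6,0,-0.4],"spin":0,"claw":1},{"delta_pos":[-1.2,0,-0.4],"spin":0,"claw":1},{"delta_pos":[-1.8,0,-0.4],"spin":0,"claw":1}]' 20
python3 -c "
from h import *
s=bot.observe();print(s['force'],s['moment'],s['position'])"
```

```text
clock: 8.35
position: [0.54, 0.1871, 0.0282]
tool_rot: [3.14, 0.008, 3.124]
force: [5.2, -0.5, 5.5]
grip_width: 0.0136
[ 5.17212481 -0.52456223  5.50059184] [-0.2138783  -1.18206977 -0.00864536] [0.54004567 0.18708639 0.02820026]
```

```bash
python3 -m jog '[{"delta_pos":[0.4,0,0],"spin":0,"claw":0.78},{"delta_pos":[0.4,0,-0.5],"spin":0,"claw":0.78},{"delta_pos":[0.4,0,-0.9],"spin":0,"claw":0.78},{"delta_pos":[0.4,0,-0.9],"spin":0,"claw":0.78}]' 20
python3 -m jog '[{"delta_pos":[-0.6,0,-0.4],"spin":0,"claw":0.78},{"delta_pos":[-1.2,0,-0.4],"spin":0,"claw":0.78},{"delta_pos":[-1.8,0,-0.4],"spin":0,"claw":0.78}]'
python3 -c "
from h import *
s=bot.observe();print(s['force'],s['moment'],s['position'])"
```

```text
clock: 8.75
position: [0.5406, 0.1873, 0.0276]
tool_rot: [3.14, 0.009, 3.124]
force: [-1.4, -0.7, 8.2]
grip_width: 0.019
clock: 9.05
position: [0.5402, 0.1874, 0.0278]
tool_rot: [3.139, 0.011, 3.124]
force: [6.0, -1.5, 7.5]
grip_width: 0.0189
[ 5.99033394 -1.54903555  7.52439112] [-0.22230817 -1.27845211  0.04764913] [0.54022106 0.18744105 0.02783456]
```

```bash
python3 -m jog '[{"delta_pos":[1,0,-0.2],"spin":0,"claw":0.78},{"delta_pos":[2,0,-0.2],"spin":0,"claw":0.78},{"delta_pos":[2.5,0,-0.2],"spin":0,"claw":0.78}]' 20
python3 -m jog '[{"delta_pos":[1,0,-0.2],"spin":0,"claw":0.78},{"delta_pos":[2,-0.2,-0.2],"spin":0,"claw":0.78},{"delta_pos":[2.5,-0.2,-0.2],"spin":0,"claw":0.78}]' 20
python3 -c "
from h import *
s=bot.observe();print(s['force'],s['moment'],s['position'])"
```

```text
clock: 9.35
position: [0.5419, 0.1874, 0.0277]
tool_rot: [3.14, 0.01, 3.124]
force: [-9.0, -0.3, 10.4]
grip_width: 0.0187
clock: 9.65
position: [0.5429, 0.1874, 0.0275]
tool_rot: [3.141, 0.007, 3.124]
force: [-10.7, 0.5, 15.0]
grip_width: 0.0184
[-10.65676827   0.54811598  14.98102998] [ 0.03097506  2.29215401 -0.02886557] [0.54286494 0.18738062 0.02752254]
```

```bash
python3 -m jog '[{"delta_pos":[-0.7,0,0.4],"spin":0,"claw":0.78},{"delta_pos":[-0.7,0,0.4],"spin":0,"claw":0.82},{"delta_pos":[-0.7,0,0.4],"spin":0,"claw":1},{"delta_pos":[-0.7,0,0.4],"spin":0,"claw":1}]' 20
python3 -c "
from h import *
s=bot.observe();print(s['force'],s['moment'],s['position'])"
```

```text
clock: 10.05
position: [0.5425, 0.1871, 0.0282]
tool_rot: [3.141, 0.008, 3.124]
force: [-0.7, -3.2, 7.8]
grip_width: 0.0143
[-0.73663599 -3.1935111   7.84239105] [-0.5784427   0.21308127 -0.06040137] [0.5424993  0.18707029 0.02824103]
```

```bash
python3 -m jog '[{"delta_pos":[0,0,-0.3],"spin":0,"claw":1},{"delta_pos":[-0.8,0,-0.5],"spin":0,"claw":1},{"delta_pos":[-1.6,0,-0.8],"spin":0,"claw":1},{"delta_pos":[-2.4,0,-1],"spin":0,"claw":1},{"delta_pos":[-3,0,-1],"spin":0,"claw":1}]' 25
python3 -c "
from h import *
s=bot.observe();print(s['force'],s['moment'],s['position'])"
```

```text
clock: 10.55
position: [0.5414, 0.1872, 0.0282]
tool_rot: [3.14, 0.012, 3.123]
force: [6.7, -1.0, 7.2]
grip_width: 0.0138
[ 6.66776144 -1.03235142  7.21216339] [-0.26748238 -1.53374726  0.0631879 ] [0.54143194 0.1871733  0.02815802]
```

```bash
python3 -m jog '[{"delta_pos":[-1.8,0,-0.8],"spin":0,"claw":1},{"delta_pos":[-2.2,0,-0.9],"spin":0,"claw":1},{"delta_pos":[-2.6,0,-1],"spin":0,"claw":1},{"delta_pos":[-3,0,-1],"spin":0,"claw":1}]' 25
python3 -c "
from h import *
s=bot.observe();print(s['force'],s['moment'],s['position'])"
```

```text
clock: 10.95
position: [0.5403, 0.1873, 0.028]
tool_rot: [3.139, 0.015, 3.123]
force: [7.2, -1.3, 8.0]
grip_width: 0.0133
[ 7.23862291 -1.312459    8.02521094] [-0.27637205 -1.52181561  0.05296621] [0.54034976 0.18734593 0.02802993]
```

```bash
python3 -m jog '[{"delta_pos":[-2,0,-0.8],"spin":0,"claw":1},{"delta_pos":[-2.7,0,-0.9],"spin":0,"claw":1},{"delta_pos":[-3.4,0,-1],"spin":0,"claw":1},{"delta_pos":[-4.1,0,-1],"spin":0,"claw":1},{"delta_pos":[-4.8,0,-1],"spin":0,"claw":1},{"delta_pos":[-5.5,0,-1],"spin":0,"claw":1}]' 25
python3 -c "
from h import *
s=bot.observe();print(s['force'],s['moment'],s['position'])"
```

```text
clock: 11.55
position: [0.5367, 0.1876, 0.0279]
tool_rot: [3.138, 0.019, 3.123]
force: [7.0, 0.0, 7.2]
grip_width: 0.0141
[7.04935609 0.03526753 7.22536524] [-0.19676138 -1.56669785  0.02198735] [0.53672781 0.18762648 0.02788211]
```

Run:
```python
from h import *
p=cam("wrist");im=eyes.grab_frame("wrist");cv2.imwrite("pics/w3.png",im)
h=cv2.cvtColor(im,cv2.COLOR_BGR2HSV)
for v in range(120,300,6): print(v,[h[v,c].tolist() for c in(276,282)],onz(p,282,v,.075)[0].round(4)) if v<240 else 0
```

```text
120 [[114, 182, 7], [60, 36, 7]] 0.4631
126 [[90, 73, 7], [75, 85, 6]] 0.4649
132 [[113, 255, 4], [90, 85, 6]] 0.4666
138 [[45, 102, 5], [120, 128, 4]] 0.4684
144 [[90, 128, 6], [150, 85, 3]] 0.4702
150 [[165, 73, 7], [120, 128, 6]] 0.4721
156 [[17, 59, 169], [17, 59, 172]] 0.4739
162 [[22, 26, 252], [22, 27, 252]] 0.4758
168 [[28, 16, 251], [28, 16, 251]] 0.4777
174 [[28, 16, 251], [28, 16, 251]] 0.4796
180 [[28, 16, 251], [26, 17, 252]] 0.4816
186 [[26, 17, 252], [28, 16, 251]] 0.4835
192 [[28, 16, 251], [28, 16, 251]] 0.4855
198 [[28, 14, 254], [28, 15, 254]] 0.4875
204 [[13, 255, 145], [12, 251, 145]] 0.4896
210 [[13, 250, 145], [13, 246, 146]] 0.4916
216 [[13, 253, 146], [13, 255, 144]] 0.4937
222 [[13, 255, 145], [12, 250, 145]] 0.4958
228 [[12, 250, 146], [13, 255, 144]] 0.498
234 [[13, 250, 144], [13, 251, 143]] 0.5002
```

View pics/w3.png

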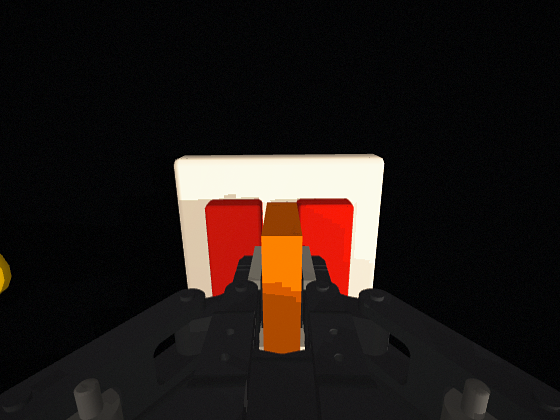

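The rib's front edge is at row 235 (x about 0.5005), so the magazine has come out about 6 mm with the fingers; the latch is clear. I keep drawing.

```bash
python3 -m jog '[{"delta_pos":[-2.5,0,-0.9],"spin":0,"claw":1},{"delta_pos":[-3.5,0,-0.9],"spin":0,"claw":1},{"delta_pos":[-4.5,0,-0.9],"spin":0,"claw":1},{"delta_pos":[-5.5,0,-0.9],"spin":0,"claw":1},{"delta_pos":[-6.5,0,-0.8],"spin":0,"claw":1},{"delta_pos":[-7.5,0,-0.6],"spin":0,"claw":1},{"delta_pos":[-8.5,0,-0.4],"spin":0,"claw":1}]' 25
python3 -m jog '[{"delta_pos":[-2,0,0],"spin":0,"claw":1},{"delta_pos":[-4,0,0],"spin":0,"claw":1},{"delta_pos":[-6,0,0],"spin":0,"claw":1},{"delta_pos":[-8,0,0],"spin":0,"claw":1}]' 25
```

```text
clock: 12.3
position: [0.5296, 0.1879, 0.0282]
tool_rot: [3.136, 0.021, 3.122]
force: [5.9, 0.5, 6.2]
grip_width: 0.0136
clock: 12.7
position: [0.523, 0.1882, 0.0287]
tool_rot: [3.135, 0.024, 3.122]
force: [5.9, -0.2, 4.2]
grip_width: 0.0135
```

```bash
python3 -m jog '[{"delta_pos":[-3,0,0],"spin":0,"claw":1},{"delta_pos":[-5,0,0],"spin":0,"claw":1},{"delta_pos":[-7,0,0],"spin":0,"claw":1},{"delta_pos":[-9,0,0],"spin":0,"claw":1},{"delta_pos":[-11,0,0],"spin":0,"claw":1},{"delta_pos":[-13,0,0],"spin":0,"claw":1}]' 25
python3 -m jog '[{"delta_pos":[-2,0,0],"spin":0,"claw":1},{"delta_pos":[-4,0,0],"spin":0,"claw":1},{"delta_pos":[-6,0,0],"spin":0,"claw":1},{"delta_pos":[-8,0,0],"spin":0,"claw":1},{"delta_pos":[-10,0,0],"spin":0,"claw":1}]' 25
```

```text
clock: 13.3
position: [0.5113, 0.1884, 0.0292]
tool_rot: [3.135, 0.026, 3.122]
force: [6.1, 0.7, 2.4]
grip_width: 0.0136
clock: 13.8
position: [0.502, 0.1886, 0.0295]
tool_rot: [3.134, 0.028, 3.121]
force: [4.5, -0.7, 6.4]
grip_width: 0.0136
```

```bash
python3 -m jog '[{"delta_pos":[-3,0,0],"spin":0,"claw":1},{"delta_pos":[-6,0,0],"spin":0,"claw":1},{"delta_pos":[-9,0,0],"spin":0,"claw":1},{"delta_pos":[-12,0,0.3],"spin":0,"claw":1},{"delta_pos":[-16,0,0.6],"spin":0,"claw":1},{"delta_pos":[-20,0,1],"spin":0,"claw":1}]' 25
python3 -c "
from h import *
s=bot.observe();print(s['force'],s['moment'],s['position'])"
```

```text
clock: 14.4
position: [0.4811, 0.1884, 0.0303]
tool_rot: [3.134, 0.027, 3.122]
force: [-0.4, -0.1, -1.7]
grip_width: 0.014
[-0.41147998 -0.14044813 -1.74889819] [-0.01805037  0.05090563 -0.00907833] [0.48105027 0.18836819 0.03025587]
```

```bash
python3 -m jog '[{"delta_pos":[0,0,8],"spin":0,"claw":1},{"delta_pos":[0,0,22],"spin":0,"claw":1},{"delta_pos":[0,0,40],"spin":0,"claw":1},{"delta_pos":[0,0,60],"spin":0,"claw":1},{"delta_pos":[0,-10,80],"spin":0,"claw":1},{"delta_pos":[0,-25,95],"spin":0,"claw":1},{"delta_pos":[0,-45,105],"spin":0,"claw":1},{"delta_pos":[0,-70,110],"spin":0,"claw":1}]' 30
python3 -m jog '[{"delta_pos":[5,-25,0],"spin":0,"claw":1},{"delta_pos":[15,-55,0],"spin":0,"claw":1},{"delta_pos":[25,-90,0],"spin":0,"claw":1},{"delta_pos":[35,-125,0],"spin":0,"claw":1},{"delta_pos":[45,-160,0],"spin":0,"claw":1},{"delta_pos":[55,-195,0],"spin":0,"claw":1},{"delta_pos":[65,-225,0],"spin":0,"claw":1},{"delta_pos":[75,-250,0],"spin":0,"claw":1}]'
python3 -m jog '[{"delta_pos":[10,-25,0],"spin":0,"claw":1},{"delta_pos":[18,-50,0],"spin":0,"claw":1},{"delta_pos":[22,-75,0],"spin":0,"claw":1},{"delta_pos":[25,-90,0],"spin":0,"claw":1},{"delta_pos":[25,-96,0],"spin":0,"claw":1},{"delta_pos":[25,-96,0],"spin":0,"claw":1}]'
python3 - <<'E'
from h import *
p=cam("wrist");im=eyes.grab_frame("wrist");cv2.imwrite("pics/w4.png",im);np.save("w4.npy",p,allow_pickle=True)
s=bot.observe();print(s["position"],s["tool_rot"],p["origin"],p["attitude"])
E
```

```text
clock: 15.2
position: [0.4814, 0.1183, 0.1423]
tool_rot: [3.134, 0.029, 3.123]
force: [-0.5, 0.4, -1.8]
grip_width: 0.0136
clock: 16.0
position: [0.5565, -0.1338, 0.1436]
tool_rot: [3.134, 0.029, 3.121]
force: [-0.5, 0.1, -1.4]
grip_width: 0.0135
clock: 16.6
position: [0.5813, -0.2299, 0.1439]
tool_rot: [3.134, 0.029, 3.121]
force: [0.5, 0.2, -1.7]
grip_width: 0.0134
[ 0.58137909 -0.22895968  0.14382727] [3.13326634 0.02908965 3.1217598 ] [ 0.50430837 -0.22989964  0.28505326] [-0.31264033 -0.00831061  1.54937178]
```

View pics/w4.png

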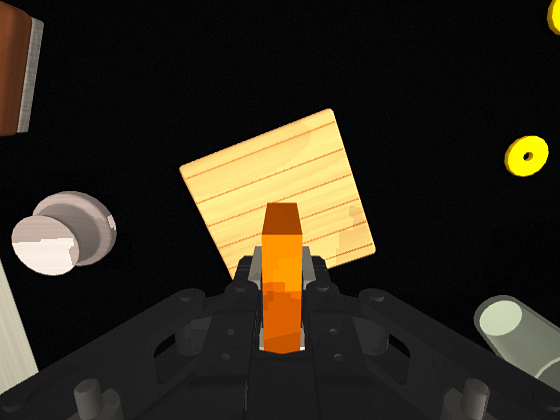

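The coaster corners are at (180,168), (332,109) and (375,250). The clamp is at (75,235), well to the left.

Run:
```python
from h import *
p=np.load("w4.npy",allow_pickle=True).item()
A,B,C=[onz(p,*q,.01)[:2] for q in((180,168),(332,109),(375,251))]
print(A,B,C,np.linalg.norm(A-B),np.linalg.norm(B-C),"centre",(A+C)/2)
print("clamp",onz(p,75,228,.0)[:2],"tumbler near",onz(p,500,320,.09)[:2])
print("rib front",onz(p,282,235,.1438+.0468)[:2])
```

```text
[ 0.55284882 -0.32165151] [ 0.50440685 -0.18378202] [ 0.64141007 -0.13632581] 0.1461322073081147 0.1449895602136374 centre [ 0.59712945 -0.22898866]
clamp [ 0.61303752 -0.43816049] tumbler near [ 0.66329079 -0.06169665]
rib front [ 0.54459538 -0.2298013 ]
```

The tips grip about 3.5 mm below the magazine's underside, so the fingers will reach the coaster before the magazine does. I'll lower until the tips nearly touch, then release slowly so the magazine slides down between the pads.

```bash
python3 -m jog '[{"delta_pos":[0,1,-20],"spin":0,"claw":1},{"delta_pos":[0,1,-45],"spin":0,"claw":1},{"delta_pos":[0,1,-70],"spin":0,"claw":1},{"delta_pos":[0,1,-90],"spin":0,"claw":1},{"delta_pos":[0,1,-105],"spin":0,"claw":1},{"delta_pos":[0,1,-116],"spin":0,"claw":1},{"delta_pos":[0,1,-122],"spin":0,"claw":1},{"delta_pos":[0,1,-122],"spin":0,"claw":1}]' 20
python3 - <<'E'
from h import *
p=cam("scene")
s=bot.observe();print(s["position"],s["force"])
im=eyes.grab_frame("scene");im2=eyes.grab_frame("side")
u,v=map(int,proj(p,[.6,-.23,.03]));c=im[v-45:v+45,u-60:u+60]
q=cam("side");u,v=map(int,proj(q,[.6,-.23,.03]));d=im2[v-45:v+45,u-60:u+60]
cv2.imwrite("pics/p5.png",cv2.resize(np.hstack([c,d]),None,fx=3.3,fy=3.3,interpolation=2))
E
```

```text
clock: 17.45
position: [0.5813, -0.2276, 0.0216]
tool_rot: [3.133, 0.029, 3.122]
force: [0.5, 0.4, -0.0]
grip_width: 0.0137
[ 0.58134585 -0.22763051  0.02156588] [ 0.45409668  0.39210065 -0.00206362]
```

View pics/p5.png

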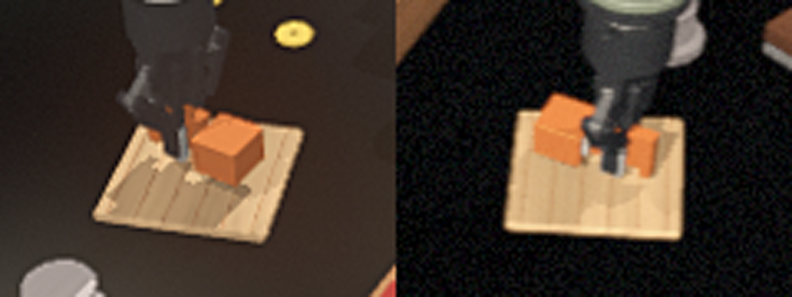

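Both views show the magazine level above the coaster, with only a small gap under it.

```bash
python3 -m jog '[{"delta_pos":[0,0,-4],"spin":0,"claw":1},{"delta_pos":[0,0,-7],"spin":0,"claw":1},{"delta_pos":[0,0,-9],"spin":0,"claw":1},{"delta_pos":[0,0,-9],"spin":0,"claw":1}]'
python3 -m jog '[{"delta_pos":[0,0,-0.7],"spin":0,"claw":1},{"delta_pos":[0,0,-1],"spin":0,"claw":1},{"delta_pos":[0,0,-1],"spin":0,"claw":1}]'
```

```text
clock: 17.95
position: [0.5816, -0.228, 0.0132]
tool_rot: [3.133, 0.029, 3.122]
force: [-0.4, 0.9, -0.5]
grip_width: 0.0138
clock: 18.25
position: [0.5816, -0.228, 0.0122]
tool_rot: [3.133, 0.03, 3.122]
force: [-0.4, -0.2, -1.0]
grip_width: 0.0137
```

```bash
python3 -m jog '[{"delta_pos":[0,0,-0.7],"spin":0,"claw":1},{"delta_pos":[0,0,-1],"spin":0,"claw":1},{"delta_pos":[0,0,-1],"spin":0,"claw":1}]'
python3 -m jog '[{"delta_pos":[0,0,-0.7],"spin":0,"claw":1},{"delta_pos":[0,0,-0.7],"spin":0,"claw":1}]'
```

```text
clock: 18.55
position: [0.5816, -0.2279, 0.0112]
tool_rot: [3.133, 0.029, 3.122]
force: [-0.6, -0.2, -0.2]
grip_width: 0.0137
clock: 18.75
position: [0.5817, -0.228, 0.0106]
tool_rot: [3.133, 0.03, 3.122]
force: [-1.3, -0.3, 2.8]
grip_width: 0.0139
```

```bash
python3 -m jog '[{"delta_pos":[0,0,0],"spin":0,"claw":0.85},{"delta_pos":[0,0,0],"spin":0,"claw":0.847},{"delta_pos":[0,0,0],"spin":0,"claw":0.845},{"delta_pos":[0,0,0],"spin":0,"claw":0.843},{"delta_pos":[0,0,0],"spin":0,"claw":0.841},{"delta_pos":[0,0,0],"spin":0,"claw":0.840},{"delta_pos":[0,0,0],"spin":0,"claw":0.839},{"delta_pos":[0,0,0],"spin":0,"claw":0.838}]' 20
python3 -m jog '[{"delta_pos":[0,0,0],"spin":0,"claw":0.837},{"delta_pos":[0,0,0],"spin":0,"claw":0.836},{"delta_pos":[0,0,0],"spin":0,"claw":0.835},{"delta_pos":[0,0,0],"spin":0,"claw":0.834},{"delta_pos":[0,0,0],"spin":0,"claw":0.833},{"delta_pos":[0,0,0],"spin":0,"claw":0.832},{"delta_pos":[0,0,0],"spin":0,"claw":0.831},{"delta_pos":[0,0,0],"spin":0,"claw":0.830}]' 20
python3 -m jog '[{"delta_pos":[0,0,0],"spin":0,"claw":0.828},{"delta_pos":[0,0,0],"spin":0,"claw":0.826},{"delta_pos":[0,0,0],"spin":0,"claw":0.824},{"delta_pos":[0,0,0],"spin":0,"claw":0.822},{"delta_pos":[0,0,0],"spin":0,"claw":0.82},{"delta_pos":[0,0,0],"spin":0,"claw":0.81},{"delta_pos":[0,0,0],"spin":0,"claw":0.80},{"delta_pos":[0,0,0],"spin":0,"claw":0.79}]' 20
python3 - <<'E'
from h import *
p=cam("wrist");s=bot.observe();print(s["position"],s["force"],s["grip_width"])
im=eyes.grab_frame("wrist");cv2.imwrite("pics/w6.png",im)
a=eyes.grab_frame("scene");b=eyes.grab_frame("side")
P=cam("scene");u,v=map(int,proj(P,[.6,-.23,.03]));c=a[v-45:v+45,u-60:u+60]
q=cam("side");u,v=map(int,proj(q,[.6,-.23,.03]));d=b[v-45:v+45,u-60:u+60]
cv2.imwrite("pics/p6.png",cv2.resize(np.hstack([c,d]),None,fx=3.3,fy=3.3,interpolation=2))
E
```

```text
clock: 19.55
position: [0.5817, -0.228, 0.0106]
tool_rot: [3.133, 0.03, 3.122]
force: [-0.3, -0.1, 2.1]
grip_width: 0.0134
clock: 20.35
position: [0.5817, -0.2279, 0.0107]
tool_rot: [3.133, 0.03, 3.122]
force: [-0.3, 1.3, 1.6]
grip_width: 0.0145
clock: 21.15
position: [0.5817, -0.2279, 0.0106]
tool_rot: [3.133, 0.03, 3.122]
force: [0.6, 1.7, 0.1]
grip_width: 0.0178
[ 0.5817296  -0.22794528  0.01063334] [0.63929762 1.69342325 0.10870548] 0.01776815184223494
```

View pics/p6.png

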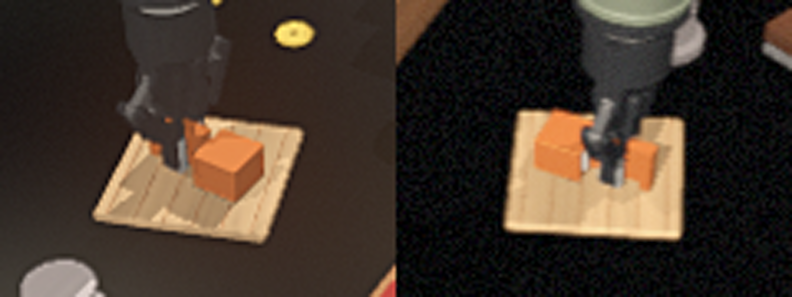

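It is standing on the coaster. I open and lift straight up.

```bash
python3 -m jog '[{"delta_pos":[0,0,0.5],"spin":0,"claw":0.7},{"delta_pos":[0,0,1],"spin":0,"claw":0.6},{"delta_pos":[0,0,2],"spin":0,"claw":0.6},{"delta_pos":[0,0,12],"spin":0,"claw":0.6},{"delta_pos":[0,0,32],"spin":0,"claw":0.6},{"delta_pos":[0,0,60],"spin":0,"claw":0.6},{"delta_pos":[0,0,90],"spin":0,"claw":0.6},{"delta_pos":[0,0,120],"spin":0,"claw":0.6}]' 20
python3 -m jog '[{"delta_pos":[-15,0,20],"spin":0,"claw":0.6},{"delta_pos":[-40,0,40],"spin":0,"claw":0.6},{"delta_pos":[-60,0,60],"spin":0,"claw":0.6},{"delta_pos":[-60,0,60],"spin":0,"claw":0.6}]'
python3 - <<'E'
from h import *
p=cam("wrist");s=bot.observe();print(s["position"],s["force"],s["grip_width"])
im=eyes.grab_frame("wrist");cv2.imwrite("pics/w7.png",im);np.save("w7.npy",p,allow_pickle=True)
E
```

```text
clock: 22.1
position: [0.5816, -0.2279, 0.1325]
tool_rot: [3.133, 0.03, 3.122]
force: [0.5, -0.3, -0.3]
grip_width: 0.0342
clock: 22.5
position: [0.5205, -0.2288, 0.1958]
tool_rot: [3.136, 0.032, 3.121]
force: [0.1, -0.1, 1.4]
grip_width: 0.0341
[ 0.52053435 -0.22875624  0.19579741] [ 0.09363531 -0.06934392  1.40749817] 0.03413290807517632
```

View pics/w7.png

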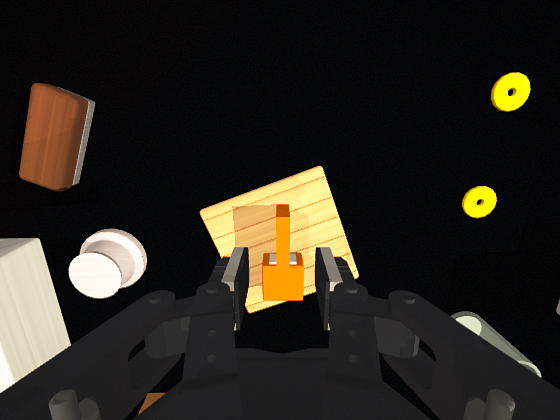

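The magazine stands upright on the coaster. The coaster corners are at (200,211), (322,167), (358,277) and (247,311); the rib's top front is at row 217.

Run:
```python
from h import *
p=np.load("w7.npy",allow_pickle=True).item()
C=[onz(p,*q,.01)[:2] for q in((200,211),(322,167),(358,277),(247,311))]
print("coaster",np.mean(C,0),(C[0]+C[2])/2)
f=onz(p,283,217,.053)[:2]; r=onz(p,283,277,.044)[:2]; e=onz(p,283,300,.044)[:2]
print("front",f,"boxfront",r,"box end(bottom of face?)",e,"mid from front",f[0]+.0525, e-f)
s=bot.observe();print(s["clock"])
```

```text
coaster [ 0.59664588 -0.22937364] [ 0.5969998  -0.22903997]
front [ 0.54577577 -0.22739132] boxfront [ 0.61938493 -0.22876028] box end(bottom of face?) [ 0.64904799 -0.22935139] mid from front 0.5982757693624196 [ 0.10327222 -0.00196007]
22.55
```

The measured middle is (0.598, -0.2285) against the coaster centre at (0.597, -0.229), about 1.5 mm apart. I hand the job in.

```bash
python3 -c "
from workcell import bot
print(bot.job_done())"
```

```text
the job is handed in; nothing more can be done
None
```

I drew the magazine out of its socket with the release button held down and stood it upright on the bamboo coaster. I then let go and handed the job in at about 22.6 s.

**Checks at the end:**
- In the last wrist picture the magazine stands upright, about 1.5 mm from the coaster's centre, with the gripper clear of it.
- The other objects in view looked undisturbed. I made no separate check of the remote or of the whole scene.

**What did not go smoothly:**
- **First pull:** the first short pull, of about 2 mm at about 5 N, was made with the button roughly 5.5 to 6 mm down and moved only 0.7 mm. I backed off. A test with the jaws open met the same resistance, so it came from the fingertips rubbing on the pads. I cannot rule out a light load on the latch in that attempt.
- **Highest loads read:** feeling for the stop reached 16.6 N straight down. Dragging the tips back along the pads reached about 18 N combined. The limit is 20 N, and readings came only at the end of each move, so higher peaks in between are possible.
- **Button force while pulling:** it read 7 to 8 N rather than the suggested 9 to 12 N, but the button stayed over 6 mm down and the magazine slid freely.
- **Set-down:** the fingers held the rib with their tips about 3.5 mm below the magazine's underside. I eased the grip open slowly so the magazine would slide down, so the last few millimetres may have been a small drop.

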